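Shut a pantry box and draw its lid tight with the wing knob

ROBOT

A 7-joint arm with a two-finger parallel gripper is mounted at the origin on a cart in front of the work surface, level with it; the furniture and walls round the work are solid. World frame = base frame: x ahead of the robot, y to its left, z up, the work surface at z = 0. Lengths are in mm, angles in rad, forces in N, time in s.
With the tool pointing down it reaches from about 400 to 875 mm from the base axis. Payload 4.4 kg.
Tool frame: the origin (TCP) lies midway between the tips of the shut fingers; the grasp point (between the pads) lies 19 mm behind it (ctrl.pinch_z is the distance from the TCP to the grasp point, in mm); z points along the fingers, y is the line along which they close (so a half turn about z gives the same grasp; the last joint's range is limited). The gripper opens to 85 mm and grips with 20 to 120 N. Pads are 22 mm wide; open, the fingers measure 114 mm over their backs; the gripper's body (76 mm by 85 mm) begins 54 mm behind the grasp point. The pads swing forward as they close: fully open they stand 13 mm farther back than shut.
Start: joints at [-1.409, 0.628, 0.038, 1.517, -0.027, 0.996, -0.02], TCP at [146.766, 633.228, 201.213] pointing down, gripper open.
Joint ranges: [-3.06, 3.06], [-0.37, 2.12], [-1.25, 1.32], [0.18, 2.47], [-1.1, 4.24], [0.23, 1.98], [-2.94, 2.94]. Speed limits (rad/s): [2.57, 2.57, 3.14, 3.14, 3.14, 3.14, 3.14].

INTERFACE

Orientations are given as [roll, pitch, yaw] about the fixed x, y, z axes, in that order (R = Rz(yaw) Ry(pitch) Rx(roll)).
In Python, from cell import read_state, cams, order, ctrl gives the robot as it stands.
- The arm moves only by the tool move_arm, never from a script. Its argument "targets" is text: rows parted by semicolons, each of 7 numbers parted by spaces: the gripper's target within -1 to 1 (fully open at 1, half-way at 0, shut at -1), then the shift along the tool's x, y, z in cm, then the turn, a rotation vector about the tool's x, y, z in degrees. A call has 1 to 5 rows; each row shifts and turns the commanded pose from where the row before left it, along the tool's axes as they then stand; what a row does not reach is not made up. A row lasts 1/12 s, in which the tool goes at most 41.7 mm and 7.16 degrees, less where a joint would pass 70% of its speed; a pose out of reach is approached as far as the arm can. A call with a gripper value outside its range is refused whole. The fingers move at their own pace and stop on an object; the grip force is fixed at half the most. Time passes only in rows, so rows that do not move let the fingers close. It gives the time, the measured TCP pose, the force, the opening and the grip force at its end, in the units of the state.
- read_state(): the state, without advancing time (a new reading comes with each control period).
- cams.get_image(name): name is "scene" or "top" or "wrist"; returns a dict with "color" (420x560x3 uint8, red, green, blue), "fovy" (degrees; the focal length in pixels is half the picture's height over the tangent of half this angle, whatever the lens; pixels are square), "cx", "cy" (the principal point, pixels), "k1" (the pictures are not rectified: a ray, as slopes to the right and down, at radius r is drawn at 1 + k1 r^2 times it, then the intrinsics apply), "rvec" (rotation vector, rad) and "tvec" (3), from world to camera coordinates, as OpenCV has them. Camera axes: x right, y down, z forward; pixel columns grow to the right and rows downward; lengths in mm; the calibration is good to about 2 mm. A picture is of the moment at which its call begins. There is no depth.
- order.finish_job(): hands the job in; it is judged then, once.
The state is a dict: "clock": time; "qpos": joint angles; "qd": joint speeds; "tau": joint torques, N m; "eef_pos": TCP position; "tool_rot": TCP orientation; "force": force on the tool from outside, world axes, zero at the start; "torque": the same for the moment, N m; "width": finger opening in mm; "gripper_force": force on a finger pad.
Only numpy, scipy, OpenCV 4.12 (cv2) and the standard library are available. Lean on these libraries where they do the work, as an engineer would, in place of code of your own. Each camera call takes 0.05 s, during which the arm holds its last target. There are 200 camera calls.

TASK

Swing the lid of the pantry box shut, press it down on its rubber seal and turn the wing knob clockwise until its hidden tongue has swung under the frame edge and draws the lid down snug. Stop as soon as it is firmly snug, do not overtighten it, and leave the other things on the table where they are.

Things in the scene. Friction and masses are not known exactly. Their poses are not given: they have to be found in the camera images.
- pantry_box: White open-topped box fixed to the table, 190 (x) x 220 (y) x 110 mm high, walls 8 mm. Origin: centre of its underside; x points from its front wall to its hinge side, y to its left, z up. The lid's hinge line runs along the box's y at x = +95 mm, z = 115 mm.
- lid (a joint): Lid angle, rad: 0 when it just rests on its seal, growing as its front edge rises (up to 1.35). The hinge is stiff (0.36 N m): the lid stays where it is left. Below 0 the seal under its front edge pushes back with about 10 N per mm; 5 mm down (-0.027 rad) the lid bottoms hard.
- lid_front (a point): Point on the upper face of the wooden lid (202 x 228 x 12 mm), midway along its front edge, 195 mm from the hinge line and 7 mm in from the edge; z is the lid's upward normal.
- wing (a joint): Wing knob angle, rad, growing clockwise seen from above, 0 to 1.7; own friction 0.03 N m. At 0 the tongue points to the box's right (-y), 70 degrees short of the front wall; at 1.22 straight at the front wall. It meets the frame edge at about 0.35; snug comes anywhere from 0.4 to 1.3, differently each time.
- wing_grip (a point): Middle of the knob's upright steel wing, on the knob's axis, 22 mm above the lid's upper face, 142 mm from the hinge line, midway across the lid. The wing is 46 mm long, 10 mm thick, its top 13 mm above this point, its foot 14 mm below it on a disc 32 mm wide and 8 mm high. x points along the wing, in the tongue's direction; z along the axis.
- tongue: Steel tongue on the knob, below the lid: a rod 7 mm thick reaching 37 mm from the axis. Origin: on the axis, 34 mm below the lid's upper face; x along it. Hand off, it bears on the frame edge with the seal's force: snug is 8 to 22 N, best 15 N; over 22 N is too tight, 40 N does damage. At snug the knob resists turning with 0.2 to 0.4 N m if it is not pushed down or pulled up.
- frame_edge (a point): Rough place of the frame edge: a white lip inside the front wall, 24 mm from the knob's axis. Its underside slopes down the way the tongue turns (0.18 mm per mm), so turning draws the lid down. Its true height varies by +-2.3 mm and is not measured: the tongue may pass under freely, or only with the lid pressed down by up to 1.5 mm (15 N).
- spice_1: Spice jar, 41 mm wide, 105 mm tall; a bystander, to be left alone. Origin: centre of its underside.
- salt_shaker: Glass salt shaker, 44 mm wide, 90 mm tall; a bystander, to be left alone. Origin: centre of its underside.
- honey_jar: Honey jar, 63 mm wide, 94 mm tall; a bystander, to be left alone. Origin: centre of its underside.
- jigger: Metal jigger, 44 mm wide, 87 mm tall; a bystander, to be left alone. Origin: centre of its underside.
- mug_dip: Two-tone mug, 78 x 110 x 97 mm; a bystander, to be left alone. Origin: centre of its underside.
- teaspoon: Teaspoon lying flat, 130 mm long; a bystander, to be left alone. Origin: centre of its underside.

How it is judged (in metres and radians):
On the way, in this order (a step that is already met when the one before it is completed fails the run):
1. the lid is shut on its seal (value of joint lid below 0.03 rad), for 0.2 s.
2. the tongue has swung under the frame edge and bears on it with the lid shut (value of joint lid below 0.015 rad and value of joint wing above 0.36 rad and contact force between tongue and anything else above 2 N), for 0.2 s.
At the end, for the whole second after the job is handed in: The lid is shut on its seal, the tongue is turned under the frame edge and bears on it with 8 to 22 N, and knob and lid stay at rest after release (value of joint lid below 0.015 rad and value of joint wing above 0.36 rad and contact force between tongue and anything else between 8 and 22 N and velocity of joint wing between -0.05 and 0.05 rad/s); the robot touches nothing.
It fails at once if the tongue is overtightened (more than 40 N on the frame edge) (contact force between tongue and anything else above 40 N).
It fails at once if a bystander is pushed more than 20 mm (distance of any of spice_1, salt_shaker, honey_jar, jigger, mug_dip, teaspoon from where it was at the start of the episode above 0.02 m).
It also fails if it takes over 72 s, if anything falls off the work surface, if the arm or the gripper's body presses on something with over 40 N, if the wrist force passes 120 N, or if a joint passes its speed limit or range.

## Working session

There is one attempt and no reset: what is moved stays moved. The work goes in short steps, Python scripts to look and compute and a tool call to move; the robot and the scene stay as the last step left them, time stands still between calls to the robot, and variables do not carry over. Pictures are saved under pics/ and viewed, at most 10 in all, crops included, and the job is handed in when it is done.

Besides the shell and the picture viewer there is one more tool, called as a command line: name --argument value ..., lists and objects as JSON in quotes. move_arm: Moves the arm, as the interface text tells. Its arguments: {"type":"object","properties":{"targets":{"type":"string"}},"required":["targets"]}

```bash
mkdir -p pics; ls; cat > h.py <<'E'
import numpy as np, cv2
from scipy.spatial.transform import Rotation as R
from cell import read_state, cams, order, ctrl
def shot(n,f=None):
    d=cams.get_image(n)
    if f: cv2.imwrite(f,d["color"][:,:,::-1])
    return d
def cam(d):
    return R.from_rotvec(np.ravel(d["rvec"])).as_matrix(),np.ravel(d["tvec"]),210/np.tan(np.radians(d["fovy"])/2)
def proj(d,P):
    Rm,t,f=cam(d);c=np.atleast_2d(P)@Rm.T+t;s=c[:,:2]/c[:,2:];s=s*(1+d["k1"]*(s**2).sum(1,keepdims=True))
    return s*f+[d["cx"],d["cy"]]
def ray(d,uv):
    Rm,t,f=cam(d);p=(np.array(uv,float)-[d["cx"],d["cy"]])/f;s=p.copy()
    for _ in range(20): s=p/(1+d["k1"]*(s**2).sum())
    return -Rm.T@t, Rm.T@np.r_[s,1]
def onz(d,uv,z):
    o,v=ray(d,uv);return o+v*(z-o[2])/v[2]
E
python3 - <<'E'
from h import *
import pickle
a=shot("scene","pics/s.png");b=shot("top","pics/t.png");pickle.dump((a,b),open("im.pkl","wb"))
s=read_state();print(s)
E
```

```text
pics
{'clock': 0.1, 'qpos': array([-1.40882432,  0.62926083,  0.03844412,  1.51828595, -0.02700406,
        0.99628701, -0.02000126]), 'qd': array([ 7.29155727e-04, -2.78316423e-03, -7.40317022e-04, -2.60340777e-03,
        5.41187525e-04, -5.12903427e-04,  5.58144961e-05]), 'tau': array([ 3.76401149e-03, -5.64533687e+01,  1.23061515e+00, -1.93975890e+01,
        1.12216762e-02,  5.34109407e-03, -4.17093347e-06]), 'eef_pos': array([146.60483682, 632.61623784, 200.37066377]), 'tool_rot': array([-3.13986943e+00,  1.43351330e-05,  2.91381730e+00]), 'force': array([ 0.21454894, -0.02675939, -0.14164637]), 'torque': array([0.03163256, 0.00253007, 0.00813369]), 'gripper_force': 0.0, 'width': 85.4580987767982}
```

View pics/s.png

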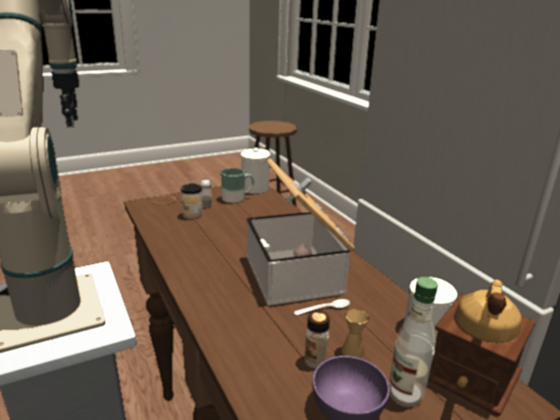

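View pics/t.png

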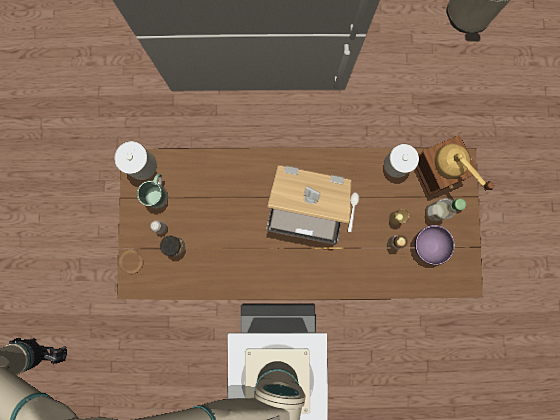

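The scene view shows the box (about 250–345, 215–305) with the lid raised. The top view shows the lid (272–350, 168–220), the hinges (290,170) and (337,180), the wing at (312,195) and the box's front rim (268,230)–(337,242). I'll enlarge both.

```bash
python3 - <<'E'
import cv2
a=cv2.imread("pics/t.png")[155:255,255:365];b=cv2.imread("pics/s.png")[150:310,235:360]
a=cv2.resize(a,None,fx=5,fy=5,interpolation=cv2.INTER_CUBIC)
cv2.imwrite("pics/tc.png",a)
cv2.imwrite("pics/sc.png",cv2.resize(b,None,fx=3.7,fy=3.7,interpolation=cv2.INTER_CUBIC))
E
```

```text
(no output)
```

View pics/tc.png

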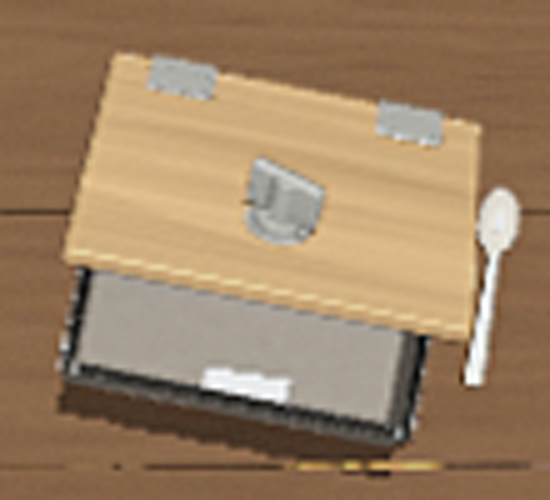

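View pics/sc.png

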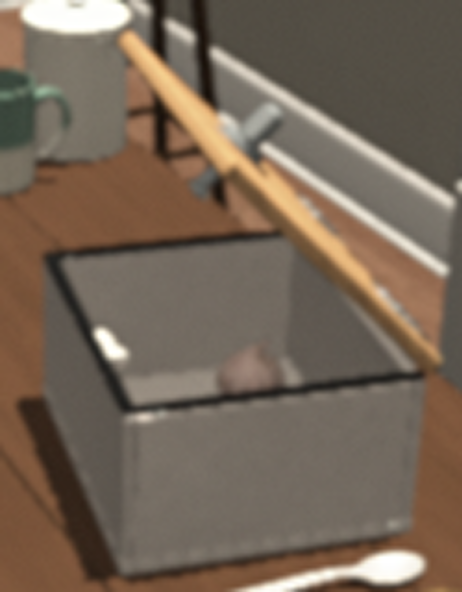

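```bash
cat >> h.py <<'E'
def Tbox(p):  # p=x,y,yaw
    M=np.eye(4);M[:3,:3]=R.from_euler('z',p[2]).as_matrix();M[:2,3]=p[:2];return M
def lidpt(p,th,d,y,h): # d from hinge line toward front, h above underside at hinge line
    c,s=np.cos(th),np.sin(th)
    return (Tbox(p)@[95-d*c+h*s,y,115+d*s+h*c,1])[:3]
E
python3 - <<'E'
from h import *
import pickle
from scipy.optimize import least_squares
a,b=pickle.load(open("im.pkl","rb"))
t=lambda u,v:(u/5+255-.4,v/5+155-.4)
s=lambda u,v:(u/3.7+235-.4,v/3.7+150-.4)
B=[(b,t(62,372),-95,110,112),(b,t(405,440),-95,-110,112),(a,s(127,408),-95,-110,112),(a,s(47,257),-95,110,112),(a,s(422,375),95,-110,112),(a,s(122,575),-95,-110,0)]
L=[(b,t(115,55),0,114,12),(b,t(480,122),0,-114,12),(b,t(70,250),202,114,12),(b,t(468,322),202,-114,12),(a,s(122,38),202,-114,6),(a,s(438,360),0,-114,6)]
def f(q):
    p=q[:3];o=[]
    for d,uv,x,y,z in B: o+=list(proj(d,(Tbox(p)@[x,y,z,1])[:3])[0]-uv)
    for d,uv,dd,y,h in L: o+=list(proj(d,lidpt(p,q[3],dd,y,h))[0]-uv)
    return np.array(o)
r=least_squares(f,[520,-60,-.2,.9],loss='soft_l1');print(r.x,f(r.x).reshape(-1,2).round(1))
p=r.x[:3];th=r.x[3]
print("wing top",(proj(b,lidpt(p,th,142,0,47))[0]-[255,155])*5, "grip",lidpt(p,0,142,0,34),"front",lidpt(p,th,195,0,12))
for n,uv in dict(spoon_top=(355,195),spoonend=(349,231)).items(): print(n,onz(b,uv,3))
np.save("box.npy",r.x)
E
```

```text
[ 5.51580823e+02 -9.31410881e+01 -1.98090336e-01  8.10158274e-01] [[-1.7 -0. ]
 [ 0.9  0.4]
 [-0.6  1.7]
 [-1.5 -1.5]
 [ 1.5  0.2]
 [-0.2 -0.5]
 [-0.9 -0.9]
 [-0.6  0.1]
 [-2.  -0.7]
 [ 0.8  1.1]
 [29.  34. ]
 [ 0.   2.1]]
wing top [284.22211163 170.65609417] grip [505.49994607 -83.89161162 149.        ] front [521.44482828 -87.09211091 264.52988304]
spoon_top [ 597.28009056 -258.95280419    3.        ]
spoonend [ 478.91180945 -236.88149118    3.        ]
```

```bash
python3 - <<'E'
from h import *
import pickle
from scipy.optimize import least_squares
a,b=pickle.load(open("im.pkl","rb"))
t=lambda u,v:(u/5+255-.4,v/5+155-.4)
s=lambda u,v:(u/3.7+235-.4,v/3.7+150-.4)
B=[(b,t(62,372),-95,110,112),(b,t(405,440),-95,-110,112),(a,s(127,408),-95,-110,112),(a,s(47,257),-95,110,112),(a,s(422,375),95,-110,112),(a,s(122,575),-95,-110,0)]
L=[(b,t(115,55),0,114,12),(b,t(480,122),0,-114,12),(b,t(70,250),202,114,12),(b,t(468,322),202,-114,12),(a,s(122,38),202,114,6),(a,s(438,360),0,-114,6)]
def f(q):
    p=q[:3];o=[]
    for d,uv,x,y,z in B: o+=list(proj(d,(Tbox(p)@[x,y,z,1])[:3])[0]-uv)
    for d,uv,dd,y,h in L: o+=list(proj(d,lidpt(p,q[3],dd,y,h))[0]-uv)
    return np.array(o)
r=least_squares(f,[520,-60,-.2,.9],loss='soft_l1');print(r.x,f(r.x).reshape(-1,2).round(1))
p=r.x[:3];th=r.x[3]
wt=lambda l:(proj(b,lidpt(p,th,142,0,47))[0]-[255,155])*5
print("wing top",wt(0),"grip",lidpt(p,0,142,0,34),"front",lidpt(p,th,202,0,12))
np.save("box.npy",r.x)
E
```

```text
[ 5.52007381e+02 -9.41477375e+01 -1.97856252e-01  8.01739322e-01] [[-1.4 -0.1]
 [ 1.3  0.3]
 [-0.2  1.9]
 [-1.2 -1.4]
 [ 2.   0.3]
 [ 0.2 -0.3]
 [-0.6 -1. ]
 [-0.3 -0.1]
 [-1.7 -0.3]
 [ 1.   1.4]
 [-0.4 -1.2]
 [ 0.5  2.2]]
wing top [285.56660825 172.01593773] grip [505.92434085 -84.90904806 149.        ] front [515.86680313 -86.90230458 268.49598948]
```

```bash
cat >> h.py <<'E'
def plan(wps,g=-1,pos=None,rot=None):
    """wps: list of (x,y,z,yaw_deg,nrows); prints rounded rows, tracks rounded pose"""
    s=read_state()
    P=np.array(s["eef_pos"] if pos is None else pos,float);Q=R.from_euler('xyz',s["tool_rot"] if rot is None else rot)
    n=0;rows=[]
    for x,y,z,yaw,k in wps:
        P0=P.copy();T=R.from_euler('xyz',[180,0,yaw],degrees=True);w=(Q.inv()*T).as_rotvec();Q0=Q
        for i in range(k):
            tp=P0+(np.array([x,y,z])-P0)*(i+1)/k;tq=Q0*R.from_rotvec(w*(i+1)/k)
            d=np.round(Q.inv().apply(tp-P)/10,2);a=np.round(np.degrees((Q.inv()*tq).as_rotvec()),2)
            P=P+Q.apply(d*10);Q=Q*R.from_rotvec(np.radians(a))
            rows.append(f"{g:g} "+" ".join(f"{v:g}" for v in [*d,*a]))
    for i in range(0,len(rows),5): print("; ".join(rows[i:i+5]))
    print(P.round(1),np.degrees(Q.as_euler('xyz')).round(1))
E
python3 - <<'E'
from h import *
q=np.load("box.npy");p=q[:3]
c=[lidpt(p,th,190,0,12) for th in (.8,.6,.4,.2,.05,0)];print(np.round(c,1))
x,y,z=c[0]
plan([(330,500,320,135,6),(470,250,330,95,8),(x-3,y,320,58.7,11)])
E
```

```text
[[523.8 -88.5 259.7]
 [498.  -83.3 232.2]
 [478.1 -79.3 200. ]
 [464.9 -76.7 164.5]
 [459.7 -75.6 136.5]
 [458.9 -75.5 127. ]]
-1 -3.48 -1.47 -1.99 -0.02 0 5.32; -1 -3.59 -1.13 -1.99 -0.01 0.01 5.33; -1 -3.69 -0.8 -2 -0.02 0 5.32; -1 -3.75 -0.45 -1.99 -0.01 0.01 5.33; -1 -3.77 -0.1 -1.99 -0.02 0 5.32
-1 -3.76 0.25 -2 -0.02 0.01 5.33; -1 -3.45 -0.97 -0.12 0 -0 5; -1 -3.52 -0.67 -0.13 0 -0 5; -1 -3.56 -0.36 -0.12 0 -0 5; -1 -3.58 -0.05 -0.13 0 -0 5
-1 -3.58 0.27 -0.12 0 -0 5; -1 -3.53 0.57 -0.13 0 -0 5; -1 -3.47 0.88 -0.12 0 -0 5; -1 -3.39 1.18 -0.13 0 -0 5; -1 -3.11 0.19 0.09 0 -0 3.3
-1 -3.08 0.37 0.09 0 -0 3.3; -1 -3.07 0.55 0.09 0 -0 3.3; -1 -3.02 0.72 0.09 0 -0 3.3; -1 -2.98 0.9 0.09 0 -0 3.3; -1 -2.92 1.07 0.1 -0 -0 3.3
-1 -2.86 1.23 0.09 -0 -0 3.3; -1 -2.78 1.39 0.09 -0 -0 3.3; -1 -2.7 1.56 0.09 -0 -0 3.3; -1 -2.6 1.7 0.09 -0 -0 3.3; -1 -2.5 1.86 0.09 -0 -0.01 3.3
[520.8 -88.5 320. ] [-180.     0.    58.7]
```

move_arm --targets "-1 -3.5 -1.5 -2 0 0 5.3; -1 -3.6 -1.1 -2 0 0 5.3; -1 -3.7 -0.8 -2 0 0 5.3; -1 -3.75 -0.45 -2 0 0 5.3; -1 -3.75 -0.1 -2 0 0 5.3"

```text
clock: 0.52
eef_pos: [297.1, 524.0, 299.2]
tool_rot: [-3.141, 0.0, 2.447]
force: [0.7, 0.3, -0.5]
width: 25.4
gripper_force: 0.0
```

move_arm --targets "-1 -3.75 0.25 -2 0 0 5.3; -1 -3.45 -0.95 -0.1 0 0 5; -1 -3.5 -0.7 -0.1 0 0 5; -1 -3.55 -0.35 -0.1 0 0 5; -1 -3.6 0 -0.1 0 0 5"

```text
clock: 0.93
eef_pos: [396.9, 377.7, 322.1]
tool_rot: [-3.141, -0.0, 2.006]
force: [-0.4, 0.8, -0.1]
width: 0.1
gripper_force: 0.0
```

move_arm --targets "-1 -3.6 0.3 -0.1 0 0 5; -1 -3.5 0.6 -0.1 0 0 5; -1 -3.5 0.9 -0.1 0 0 5; -1 -3.4 1.2 -0.1 0 0 5; -1 -3.1 0.2 0.1 0 0 3.3"

```text
clock: 1.35
eef_pos: [475.0, 221.6, 325.3]
tool_rot: [3.139, 0.001, 1.597]
force: [1.3, 0.9, 0.1]
width: 0.2
gripper_force: 0.0
```

Tracking well. I'll re-plan the rest from here: over the lid front, then down along the lid arc.

```bash
python3 - <<'E'
from h import *
q=np.load("box.npy");p=q[:3]
w=[(519,-88,320,58.7,10),(521,-88,268,58.7,3)]
w+=[(*(lidpt(p,th,190,0,12)),58.7,2) for th in (.7,.6,.5,.4,.3,.2,.1,.03)]
plan(w)
E
```

```text
-1 -3.11 0.36 0.06 0.01 0 3.28; -1 -3.08 0.53 0.05 0.02 0 3.28; -1 -3.04 0.71 0.06 0.01 0 3.28; -1 -3 0.89 0.05 0.01 0 3.28; -1 -2.95 1.05 0.06 0.02 0 3.28
-1 -2.88 1.22 0.06 0.01 0 3.29; -1 -2.8 1.39 0.05 0.01 0 3.28; -1 -2.72 1.54 0.06 0.02 0 3.28; -1 -2.63 1.69 0.05 0.01 0 3.28; -1 -2.53 1.85 0.05 0.01 0 3.28
-1 0.04 0.06 1.73 0 0 -0; -1 0.03 0.05 1.74 0 0 -0; -1 0.04 0.06 1.73 0 0 -0; -1 -0.19 -0.52 1.07 0 0 -0; -1 -0.18 -0.52 1.08 0 0 -0
-1 -0.21 -0.58 0.72 0 0 -0; -1 -0.22 -0.59 0.72 0 0 -0; -1 -0.19 -0.51 0.78 0 0 -0; -1 -0.18 -0.52 0.77 0 0 -0; -1 -0.16 -0.44 0.83 0 0 -0
-1 -0.16 -0.44 0.83 0 0 -0; -1 -0.13 -0.36 0.87 0 0 -0; -1 -0.13 -0.35 0.87 0 0 -0; -1 -0.1 -0.28 0.91 0 0 -0; -1 -0.1 -0.27 0.9 0 0 -0
-1 -0.07 -0.19 0.93 0 0 -0; -1 -0.07 -0.19 0.93 0 0 -0; -1 -0.03 -0.08 0.66 0 0 -0; -1 -0.03 -0.08 0.66 0 0 -0
[459.3 -75.6 132.7] [180.    0.   58.7]
```

move_arm --targets "-1 -3.1 0.35 0.05 0 0 3.3; -1 -3.1 0.55 0.05 0 0 3.3; -1 -3.05 0.7 0.05 0 0 3.3; -1 -3 0.9 0.05 0 0 3.3; -1 -2.95 1.05 0.05 0 0 3.3"

```text
clock: 1.77
eef_pos: [495.2, 67.6, 322.5]
tool_rot: [-3.141, 0.0, 1.312]
force: [0.5, 0.6, -0.2]
width: -0.1
gripper_force: 0.0
```

move_arm --targets "-1 -2.9 1.2 0.05 0 0 3.3; -1 -2.8 1.4 0.05 0 0 3.3; -1 -2.7 1.55 0.05 0 0 3.3; -1 -2.6 1.7 0.05 0 0 3.3; -1 -2.5 1.85 0.05 0 0 3.2"

```text
clock: 2.18
eef_pos: [518.2, -86.5, 320.0]
tool_rot: [-3.141, -0.0, 1.026]
force: [0.1, -0.3, 0.5]
width: 0.1
gripper_force: 0.0
```

move_arm --targets "-1 0.05 0.05 1.7 0 0 0; -1 0.05 0.05 1.7 0 0 0; -1 0.05 0.05 1.7 0 0 0; -1 0 0 0 0 0 0"

```text
clock: 2.52
eef_pos: [518.2, -84.0, 266.2]
tool_rot: [-3.136, 0.003, 1.028]
force: [-0.5, -0.2, -0.8]
width: 0.1
gripper_force: 0.0
```

```bash
python3 - <<'E'
from h import *
a=shot("top");s=read_state();print(s["eef_pos"],s["force"],proj(a,s["eef_pos"]))
b=shot("wrist");im=np.hstack([cv2.resize(a["color"][150:260,240:380],(510,400)),cv2.resize(b["color"],(290,218+182))])
cv2.imwrite("pics/m1.png",im[:,:,::-1])
E
```

```text
[519.18482104 -84.3487933  267.7811872 ] [ 0.60027032 -0.55452755  0.7592434 ] [[307.06302733 211.16603325]]
```

View pics/m1.png

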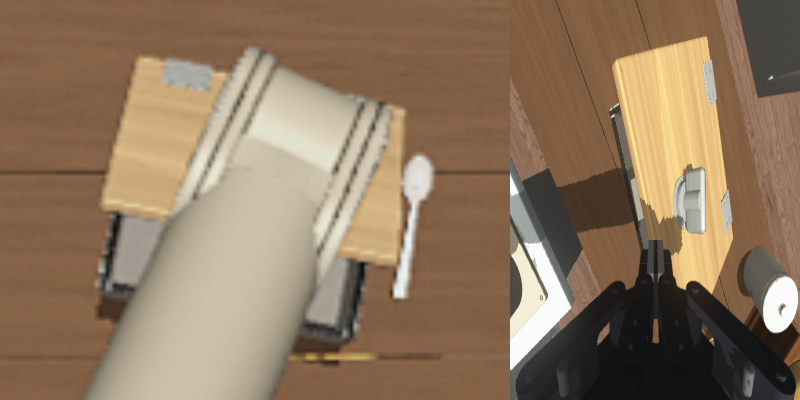

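The wrist view shows the shut fingertips (655,240) just above the lid, near its front edge, with the wing at (690,200) clear behind. I'll follow the arc a little further in from the edge.

```bash
python3 - <<'E'
from h import *
q=np.load("box.npy");p=q[:3]
plan([(*(lidpt(p,th,184,0,12)),58.7,2) for th in (.7,.6,.5,.4,.3,.2,.1,.03)])
E
```

```text
-1 -0.22 -0.18 1.32 -0.04 0.02 0.12; -1 -0.23 -0.18 1.31 -0.03 0.03 0.13; -1 -0.21 -0.57 0.7 -0 -0 -0; -1 -0.2 -0.56 0.69 -0 -0 -0; -1 -0.18 -0.5 0.75 -0 -0 -0
-1 -0.19 -0.5 0.76 -0 -0 -0; -1 -0.15 -0.43 0.8 -0 -0 -0; -1 -0.16 -0.43 0.8 -0 -0 -0; -1 -0.13 -0.35 0.84 -0 -0 -0; -1 -0.12 -0.34 0.85 -0 -0 -0
-1 -0.1 -0.27 0.88 -0 -0 -0; -1 -0.1 -0.27 0.87 -0 -0 -0; -1 -0.07 -0.19 0.9 -0 -0 -0; -1 -0.06 -0.18 0.9 -0 -0 -0; -1 -0.03 -0.08 0.64 -0 -0 -0
-1 -0.03 -0.08 0.64 -0 -0 -0
[465.1 -76.7 132.5] [-180.    -0.    58.7]
```

move_arm --targets "-1 -0.2 -0.2 1.3 0 0 0; -1 -0.2 -0.2 1.3 0 0 0; -1 -0.2 -0.55 0.7 0 0 0; -1 -0.2 -0.55 0.7 0 0 0; -1 -0.2 -0.5 0.75 0 0 0"

```text
clock: 3.03
eef_pos: [497.2, -82.7, 222.1]
tool_rot: [-3.141, -0.001, 1.029]
force: [-2.4, 0.3, 3.0]
width: -0.2
gripper_force: 1.4
```

move_arm --targets "-1 -0.2 -0.5 0.75 0 0 0; -1 -0.15 -0.45 0.8 0 0 0; -1 -0.15 -0.45 0.8 0 0 0; -1 -0.15 -0.35 0.85 0 0 0; -1 -0.1 -0.35 0.85 0 0 0"

```text
clock: 3.45
eef_pos: [476.2, -78.6, 180.5]
tool_rot: [3.141, -0.0, 1.029]
force: [-1.4, 0.9, 1.0]
width: 0.1
gripper_force: 0.3
```

move_arm --targets "-1 -0.1 -0.3 0.85 0 0 0; -1 -0.1 -0.25 0.85 0 0 0; -1 -0.05 -0.2 0.9 0 0 0; -1 -0.05 -0.2 0.9 0 0 0; -1 0 -0.1 0.5 0 0 0"

```text
clock: 3.87
eef_pos: [465.2, -75.6, 140.0]
tool_rot: [-3.14, 0.001, 1.029]
force: [-0.1, -0.4, -0.4]
width: 0.1
gripper_force: 0.1
```

move_arm --targets "-1 0 0 0.4 0 0 0; -1 0 0 0.4 0 0 0; -1 0 0 0.3 0 0 0; -1 0 0 0 0 0 0; -1 0 0 0 0 0 0"

```text
clock: 4.28
eef_pos: [466.0, -75.8, 130.3]
tool_rot: [3.141, -0.0, 1.029]
force: [0.6, 0.5, 0.5]
width: -0.0
gripper_force: 0.0
```

move_arm --targets "-1 0 0 0.1 0 0 0; -1 0 0 0.1 0 0 0; -1 0 0 0 0 0 0; -1 0 0 0 0 0 0"

```text
clock: 4.62
eef_pos: [465.9, -75.7, 128.3]
tool_rot: [3.141, -0.0, 1.029]
force: [0.6, -0.0, 0.9]
width: 0.1
gripper_force: 0.0
```

move_arm --targets "-1 0 0 0.1 0 0 0; -1 0 0 0.1 0 0 0; -1 0 0 0 0 0 0; -1 0 0 0 0 0 0"

```text
clock: 4.95
eef_pos: [465.8, -75.7, 126.2]
tool_rot: [-3.141, 0.0, 1.029]
force: [-0.2, 0.7, -0.2]
width: -0.2
gripper_force: 0.0
```

move_arm --targets "-1 0 0 0.1 0 0 0; -1 0 0 0 0 0 0; -1 0 0 0 0 0 0"

```text
clock: 5.2
eef_pos: [465.8, -75.8, 125.2]
tool_rot: [-3.142, 0.0, 1.029]
force: [-0.0, 0.2, -0.0]
width: -0.1
gripper_force: 0.0
```

move_arm --targets "-1 0 0 0.1 0 0 0; -1 0 0 0 0 0 0; -1 0 0 0 0 0 0"

```text
clock: 5.45
eef_pos: [465.8, -75.8, 124.2]
tool_rot: [-3.141, 0.0, 1.029]
force: [-0.6, 0.1, -0.7]
width: -0.0
gripper_force: 0.0
```

```bash
python3 - <<'E'
from h import *
b=shot("wrist","pics/w1.png");s=read_state();print(s["eef_pos"],s["force"])
q=np.load("box.npy")
for l in (0,): print(proj(b,lidpt(q[:3],l,142,0,47)),proj(b,s["eef_pos"]))
import pickle;pickle.dump(b,open("w1.pkl","wb"))
E
```

```text
[465.8149498  -75.78317721 124.22225479] [-0.52145463 -0.4247045   0.04939335]
[[362.96019808 253.30952082]] [[280.78341938 247.46961504]]
```

View pics/w1.png

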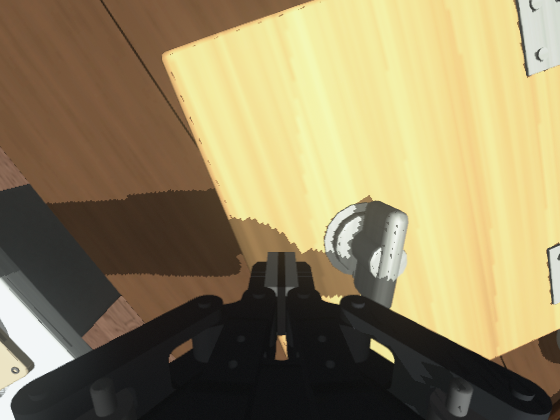

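The wrist view shows the lid nearly shut: front-left corner at (163,57), front edge through (240,250), wing top from about (393,210) to (382,262), knob disc left edge (326,240). I'll check these against the model.

```bash
python3 - <<'E'
from h import *
import pickle
from scipy.optimize import least_squares
b=pickle.load(open("w1.pkl","rb"));q=np.load("box.npy")
for th in (0,.05,.1,.15):
  f=lambda *a:proj(b,lidpt(q[:3],th,*a))[0].round(0)
  print(th,"corner",f(202,114,12),"front mid",f(202,0,12),"disc",f(142,0,20),"discfront",f(158,0,20),"wtop",f(142,0,47),"edgeleft",f(150,114,12), f(195,0,12))
print(cam(b)[2],-cam(b)[0].T@cam(b)[1],read_state()["tool_rot"])
E
python3 - <<'E'
import cv2
a=cv2.imread("pics/w1.png")[170:340,210:440]
cv2.imwrite("pics/w1c.png",cv2.resize(a,None,fx=3.4,fy=3.4,interpolation=cv2.INTER_CUBIC))
E
```

```text
0 corner [171.  67.] front mid [252. 261.] disc [351. 234.] discfront [323. 243.] wtop [363. 253.] edgeleft [267.  28.] [263. 257.]
0.05 corner [165.  63.] front mid [252. 268.] disc [356. 237.] discfront [327. 247.] wtop [372. 258.] edgeleft [268.  23.] [263. 264.]
0.1 corner [160.  58.] front mid [252. 275.] disc [362. 241.] discfront [333. 252.] wtop [383. 263.] edgeleft [269.  17.] [264. 271.]
0.15 corner [155.  51.] front mid [254. 284.] disc [369. 245.] discfront [339. 257.] wtop [396. 267.] edgeleft [272.  10.] [267. 279.]
308.02500671925736 [503.43077086 -13.79711913 296.48696475] [-3.14149579e+00  4.80962880e-05  1.02879484e+00]
```

View pics/w1c.png

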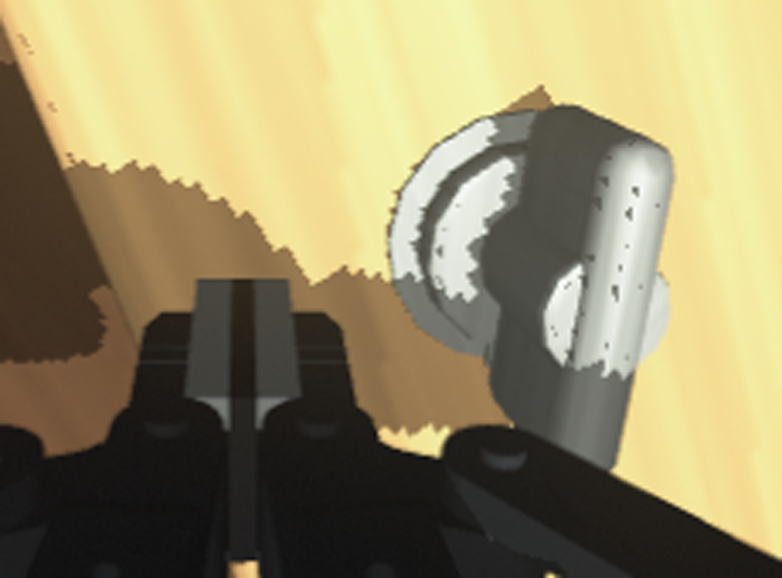

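```bash
python3 - <<'E'
from h import *
import pickle
a=shot("scene");s=read_state();pickle.dump(a,open("s2.pkl","wb"))
q=np.load("box.npy");o=np.array([240,180])
for th in (0,.1): print(th,[((proj(a,lidpt(q[:3],th,*k))[0]-o)*6).round(0) for k in ((202,114,12),(202,-114,12),(202,-114,0),(0,-114,12),(142,0,47))])
print(((proj(a,s["eef_pos"])[0]-o)*6).round(0))
cv2.imwrite("pics/s2c.png",cv2.resize(a["color"][180:280,240:370,::-1],None,fx=6,fy=6,interpolation=cv2.INTER_CUBIC))
E
```

```text
0 [array([  7., 193.]), array([143., 464.]), array([142., 493.]), array([672., 398.]), array([220., 219.])]
0.1 [array([ 12., 149.]), array([150., 413.]), array([146., 443.]), array([675., 397.]), array([235., 185.])]
[115. 316.]
```

View pics/s2c.png

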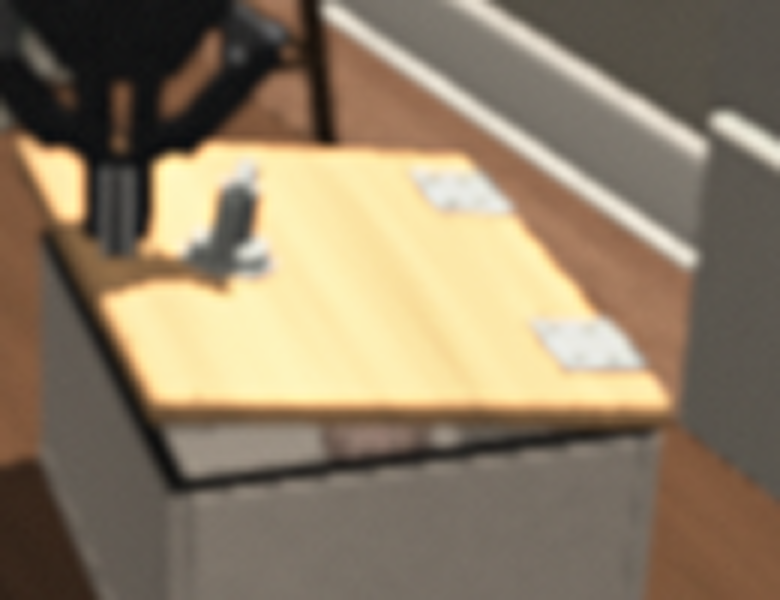

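The scene crop shows the lid still up about 0.1 rad, with its front-right corner at (150,410). The visible fingertip is at (118,250), not at the projected TCP (115,316). I'll check where the tip really is along the tool axis.

```bash
python3 - <<'E'
from h import *
import pickle
b=pickle.load(open("w1.pkl","rb"));a=pickle.load(open("s2.pkl","rb"));s=read_state();P=s["eef_pos"];print(ctrl.pinch_z)
for h in (0,10,20,30): print(h,proj(b,P+[0,0,h])[0].round(0),((proj(a,P+[0,0,h])[0]-[240,180])*6).round(0))
E
```

```text
18.700000000000003
0 [281. 247.] [115. 316.]
10 [281. 254.] [116. 293.]
20 [281. 262.] [116. 270.]
30 [281. 270.] [116. 246.]
```

move_arm --targets "-1 0 0 0.2 0 0 0; -1 0 0 0.2 0 0 0; -1 0 0 0.1 0 0 0; -1 0 0 0 0 0 0; -1 0 0 0 0 0 0"

```text
clock: 5.97
eef_pos: [465.7, -75.8, 119.1]
tool_rot: [-3.141, 0.0, 1.029]
force: [0.3, 0.2, 0.2]
width: 0.3
gripper_force: 0.0
```

```bash
python3 - <<'E'
from h import *
import pickle
a=shot("scene");b=shot("wrist");print(read_state()["force"])
p=pickle.load(open("s2.pkl","rb"));w=pickle.load(open("w1.pkl","rb"))
# motion of lid: diff in lid front-right corner zone and in wing region
for n,x,y,(r0,r1,c0,c1) in (("scene corner",p,a,(235,262,255,300)),("wrist wing",w,b,(190,300,320,415))):
    g=[cv2.cvtColor(i["color"],cv2.COLOR_RGB2GRAY)[r0:r1,c0:c1].astype(np.float32) for i in (x,y)]
    print(n,cv2.phaseCorrelate(*g),np.abs(g[0]-g[1]).mean())
E
```

```text
[ 0.68035247 -0.4031301   0.08737451]
scene corner ((0.09603986227462258, 1.1956721539756803), 0.7102714287400737) 14.138271
wrist wing ((-1.1602426390560154, 0.5543180289526006), 0.606677833530638) 13.912632
```

move_arm --targets "-1 0 0 0.2 0 0 0; -1 0 0 0.2 0 0 0; -1 0 0 0.1 0 0 0; -1 0 0 0 0 0 0; -1 0 0 0 0 0 0"

```text
clock: 6.48
eef_pos: [465.8, -75.8, 114.2]
tool_rot: [-3.141, 0.0, 1.029]
force: [0.0, -0.9, 0.2]
width: 0.3
gripper_force: 0.0
```

```bash
python3 - <<'E'
from h import *
import pickle
a=shot("scene");b=shot("wrist");print(read_state()["force"])
a0=pickle.load(open("s2.pkl","rb"));q=np.load("box.npy");P=read_state()["eef_pos"]
A=cv2.resize(a["color"][180:280,240:340],(400,400),interpolation=cv2.INTER_CUBIC)
B=cv2.resize(b["color"],(400,300),interpolation=cv2.INTER_AREA);B=np.vstack([B,np.zeros((100,400,3),np.uint8)])
cv2.imwrite("pics/m3.png",np.hstack([A,B])[:,:,::-1])
print(-cam(a)[0].T@cam(a)[1])
for th in (0,.05,.1): print(th,[((proj(a,lidpt(q[:3],th,*k))[0]-[240,180])*4).round(0) for k in ((202,114,12),(202,-114,12),(142,0,47))],[(proj(b,lidpt(q[:3],th,*k))[0]/1.4).round(0) for k in ((202,114,12),(142,0,20),(142,0,47))])
E
```

```text
[-0.05786256  0.32497756 -0.36934053]
[  48.3602419  -943.30331041  632.16641803]
0 [array([  4., 129.]), array([ 95., 309.]), array([147., 146.])] [array([117.,  45.]), array([253., 172.]), array([263., 187.])]
0.05 [array([  6., 114.]), array([ 97., 292.]), array([151., 135.])] [array([112.,  42.]), array([257., 175.]), array([271., 191.])]
0.1 [array([ 8., 99.]), array([100., 275.]), array([156., 123.])] [array([108.,  38.]), array([262., 178.]), array([279., 195.])]
```

View pics/m3.png

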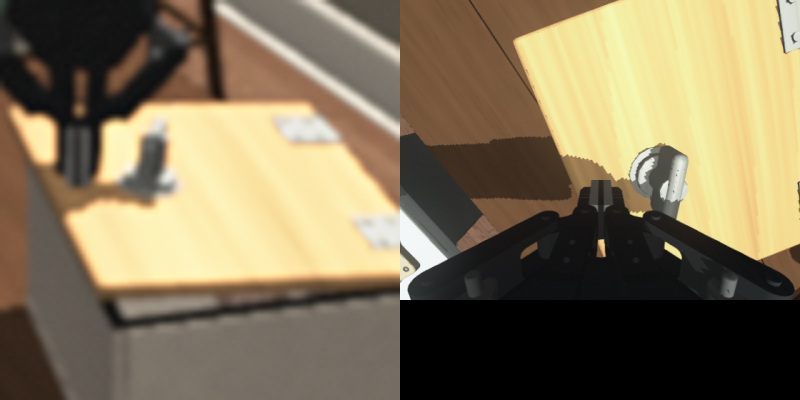

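The lid follows the tool (about 0.065 rad now) although the TCP reads below its surface, and the wing at (670,180) lies under the right finger linkage. So the linkage may be what is pushing. I'll lift and press at a spot on the lid well clear of the wing.

```bash
python3 - <<'E'
from h import *
q=np.load("box.npy");t=lidpt(q[:3],0,182,72,12);print(t)
plan([(465.8,-75.8,190,58.95,3),(t[0],t[1],190,58.95,3),(t[0],t[1],160,58.95,2)])
E
```

```text
[480.85761789  -6.45103763 127.        ]
-1 -0 -0 -2.53 -0 0 -0; -1 -0 -0 -2.52 -0 0 -0; -1 -0 -0 -2.53 -0 0 -0; -1 2.24 -0.76 0 -0 0 -0; -1 2.24 -0.77 0 -0 0 -0
-1 2.23 -0.76 0 -0 0 -0; -1 0 -0 1.5 -0 0 -0; -1 0 -0 1.5 -0 0 -0
[480.8  -6.5 160. ] [-180.     0.    58.9]
```

move_arm --targets "-1 0 0 -2.5 0 0 0; -1 0 0 -2.5 0 0 0; -1 0 0 -2.5 0 0 0; -1 2.25 -0.75 0 0 0 0; -1 2.25 -0.75 0 0 0 0"

```text
clock: 7.0
eef_pos: [477.5, -30.3, 191.1]
tool_rot: [3.138, -0.002, 1.025]
force: [0.4, 1.3, 0.5]
width: 0.2
gripper_force: 0.0
```

move_arm --targets "-1 2.2 -0.75 0 0 0 0; -1 0 0 0 0 0 0; -1 0 0 0 0 0 0"

```text
clock: 7.25
eef_pos: [481.2, -5.5, 189.2]
tool_rot: [-3.141, -0.0, 1.032]
force: [-0.6, 0.7, 0.0]
width: 0.1
gripper_force: 0.0
```

```bash
python3 - <<'E'
from h import *
import pickle
a=shot("scene");b=shot("wrist");c=shot("top");s=read_state();print(s["eef_pos"],s["tool_rot"],s["force"],s["torque"])
pickle.dump((a,b,c,s),open("m4.pkl","wb"))
# dark finger column in scene: intensity down rows around the projected tip, free of lid
P=s["eef_pos"]
for h in (0,10,20,30,40):
    u=proj(a,P+[0,0,h])[0];print(h,u.round(1),a["color"][int(round(u[1])),int(round(u[0]))-4:int(round(u[0]))+5].mean(1).round())
E
```

```text
[480.83797422  -7.95273947 189.30349668] [3.14137428e+00 6.00578477e-04 1.02718387e+00] [ 0.86754012  0.59369443 -0.65787931] [ 0.00229967 -0.01857421 -0.02952399]
0 [253.  195.4] [74. 74. 73. 75. 82. 87. 89. 87. 88.]
10 [253.  191.6] [ 90. 100. 108. 108. 106. 105. 103. 102. 104.]
20 [253.1 187.7] [127. 121. 114. 112. 114. 115. 115. 114. 113.]
30 [253.1 183.8] [107.  97.  80.  68.  75.  85.  93. 102. 111.]
40 [253.1 179.9] [49. 68. 68. 57. 69. 77. 61. 36. 35.]
```

move_arm --targets "-1 0 0 1.5 0 0 0; -1 0 0 1.5 0 0 0; -1 0 0 1 0 0 0; -1 0 0 0.5 0 0 0; -1 0 0 0 0 0 0"

```text
clock: 7.82
eef_pos: [480.3, -7.4, 143.4]
tool_rot: [-3.14, 0.001, 1.027]
force: [-0.1, 0.1, 0.2]
width: -0.1
gripper_force: 0.0
```

move_arm --targets "-1 0 0 0.3 0 0 0; -1 0 0 0.3 0 0 0; -1 0 0 0.3 0 0 0; -1 0 0 0 0 0 0; -1 0 0 0 0 0 0"

```text
clock: 8.23
eef_pos: [481.2, -6.7, 135.3]
tool_rot: [3.142, -0.0, 1.029]
force: [-0.5, -0.6, -0.0]
width: 0.1
gripper_force: 0.0
```

move_arm --targets "-1 0 0 0.3 0 0 0; -1 0 0 0.3 0 0 0; -1 0 0 0 0 0 0; -1 0 0 0 0 0 0"

```text
clock: 8.57
eef_pos: [480.9, -6.7, 129.1]
tool_rot: [-3.141, 0.0, 1.029]
force: [0.4, -0.2, 0.5]
width: -0.4
gripper_force: 0.0
```

move_arm --targets "-1 0 0 0.2 0 0 0; -1 0 0 0.2 0 0 0; -1 0 0 0 0 0 0; -1 0 0 0 0 0 0"

```text
clock: 8.9
eef_pos: [481.0, -6.8, 125.1]
tool_rot: [-3.141, 0.0, 1.029]
force: [-0.1, -0.7, 0.3]
width: -0.1
gripper_force: 0.0
```

move_arm --targets "-1 0 0 0.2 0 0 0; -1 0 0 0.2 0 0 0; -1 0 0 0 0 0 0; -1 0 0 0 0 0 0"

```text
clock: 9.23
eef_pos: [481.0, -6.8, 121.1]
tool_rot: [-3.141, 0.0, 1.029]
force: [-0.2, 0.5, -0.1]
width: 0.0
gripper_force: 0.0
```

move_arm --targets "-1 0 0 0.2 0 0 0; -1 0 0 0.2 0 0 0; -1 0 0 0 0 0 0; -1 0 0 0 0 0 0"

```text
clock: 9.57
eef_pos: [481.0, -6.8, 117.1]
tool_rot: [-3.141, 0.0, 1.029]
force: [0.1, -0.5, -0.7]
width: 0.1
gripper_force: 0.0
```

move_arm --targets "-1 0 0 0.2 0 0 0; -1 0 0 0.2 0 0 0; -1 0 0 0 0 0 0; -1 0 0 0 0 0 0"

```text
clock: 9.9
eef_pos: [481.0, -6.8, 113.1]
tool_rot: [-3.141, 0.0, 1.029]
force: [-0.6, -0.1, 0.5]
width: -0.4
gripper_force: 0.0
```

```bash
python3 - <<'E'
from h import *
import pickle
a=shot("scene");b=shot("wrist");s=read_state();print(s["eef_pos"],s["force"],s["torque"])
p=pickle.load(open("m4.pkl","rb"))[0]
q=np.load("box.npy")
# lid edge: find front-right corner edge bright->dark row along a few columns
for n,i in (("before",p),("now",a)):
    g=i["color"].astype(int)
    print(n,[int(np.where((g[215:275,c,0]>170))[0].max()+215) for c in (268,280,300,320)])
for th in (0,.05,.1): print(th,proj(a,[lidpt(q[:3],th,d,-114,12) for d in (200,150,100,50)]).round(0).tolist())
E
```

```text
[481.13805969  -6.79088667 113.24951266] [ 0.47836103 -0.83268325 -0.44665042] [-0.00882013 -0.0292773   0.04892309]
before [251, 251, 250, 249]
now [252, 252, 250, 249]
0 [[265.0, 257.0], [287.0, 254.0], [310.0, 252.0], [331.0, 249.0]]
0.05 [[265.0, 253.0], [288.0, 251.0], [310.0, 250.0], [331.0, 248.0]]
0.1 [[266.0, 249.0], [289.0, 248.0], [311.0, 247.0], [332.0, 247.0]]
```

The lid surface contacts at TCP z of about 114, so the fingertips end about 25 mm above the reported TCP. I'll use that empirically and keep going down until the seal pushes back.

move_arm --targets "-1 0 0 0.2 0 0 0; -1 0 0 0.2 0 0 0; -1 0 0 0 0 0 0; -1 0 0 0 0 0 0"

```text
clock: 10.33
eef_pos: [481.0, -6.7, 109.1]
tool_rot: [-3.141, 0.0, 1.029]
force: [-0.3, 0.8, -0.1]
width: -0.1
gripper_force: 0.0
```

move_arm --targets "-1 0 0 0.2 0 0 0; -1 0 0 0.1 0 0 0; -1 0 0 0 0 0 0; -1 0 0 0 0 0 0"

```text
clock: 10.67
eef_pos: [481.1, -6.8, 106.2]
tool_rot: [-3.141, 0.0, 1.029]
force: [0.0, -0.1, 0.7]
width: -0.4
gripper_force: 0.0
```

move_arm --targets "-1 0 0 0.15 0 0 0; -1 0 0 0 0 0 0; -1 0 0 0 0 0 0"

```text
clock: 10.92
eef_pos: [481.1, -6.7, 104.7]
tool_rot: [-3.141, 0.0, 1.029]
force: [0.1, -0.8, -0.1]
width: 0.3
gripper_force: 0.0
```

move_arm --targets "-1 0 0 0.15 0 0 0; -1 0 0 0 0 0 0; -1 0 0 0 0 0 0"

```text
clock: 11.17
eef_pos: [481.1, -6.8, 103.2]
tool_rot: [-3.141, 0.0, 1.029]
force: [-0.5, 0.0, 0.9]
width: -0.0
gripper_force: 0.0
```

move_arm --targets "-1 0 0 0.1 0 0 0; -1 0 0 0 0 0 0; -1 0 0 0 0 0 0"

```text
clock: 11.42
eef_pos: [481.1, -6.8, 102.2]
tool_rot: [-3.141, 0.0, 1.029]
force: [0.1, 0.2, 0.3]
width: -0.2
gripper_force: 0.0
```

move_arm --targets "-1 0 0 0.1 0 0 0; -1 0 0 0 0 0 0; -1 0 0 0 0 0 0"

```text
clock: 11.67
eef_pos: [481.1, -6.8, 101.2]
tool_rot: [-3.142, 0.0, 1.029]
force: [0.0, 0.7, -0.2]
width: -0.1
gripper_force: 0.0
```

move_arm --targets "-1 0 0 0.1 0 0 0; -1 0 0 0 0 0 0; -1 0 0 0 0 0 0"

```text
clock: 11.92
eef_pos: [481.1, -6.8, 100.2]
tool_rot: [-3.141, 0.0, 1.029]
force: [-0.3, -0.7, 0.4]
width: -0.2
gripper_force: 0.0
```

```bash
python3 - <<'E'
from h import *
a=shot("scene");s=read_state();print(s["eef_pos"],s["force"],s["torque"])
g=a["color"].astype(int);print([int(np.where((g[215:275,c,0]>170))[0].max()+215) for c in (268,280,300,320)])
E
```

```text
[481.11496722  -6.77070093 100.22261313] [ 0.40407304 -0.32161107  0.62761581] [ 0.0184919  0.0089621 -0.0503521]
[257, 256, 254, 251]
```

move_arm --targets "-1 0 0 0.05 0 0 0; -1 0 0 0 0 0 0; -1 0 0 0 0 0 0"

```text
clock: 12.22
eef_pos: [481.1, -6.8, 99.7]
tool_rot: [-3.142, 0.0, 1.029]
force: [-0.6, 0.3, 0.8]
width: 0.5
gripper_force: 0.0
```

move_arm --targets "-1 0 0 0.05 0 0 0; -1 0 0 0 0 0 0; -1 0 0 0 0 0 0"

```text
clock: 12.47
eef_pos: [481.1, -6.8, 99.2]
tool_rot: [-3.141, 0.0, 1.029]
force: [0.1, -0.8, 0.3]
width: 0.0
gripper_force: 0.0
```

move_arm --targets "-1 0 0 0.05 0 0 0; -1 0 0 0 0 0 0; -1 0 0 0 0 0 0"

```text
clock: 12.72
eef_pos: [481.1, -6.8, 98.7]
tool_rot: [-3.142, -0.0, 1.029]
force: [0.6, 0.1, 0.1]
width: -0.1
gripper_force: 0.0
```

move_arm --targets "-1 0 0 0.05 0 0 0; -1 0 0 0 0 0 0; -1 0 0 0 0 0 0"

```text
clock: 12.97
eef_pos: [481.1, -6.8, 98.2]
tool_rot: [-3.141, 0.0, 1.029]
force: [0.3, -0.6, -0.3]
width: -0.0
gripper_force: 0.0
```

move_arm --targets "-1 0 0 0.05 0 0 0; -1 0 0 0.05 0 0 0; -1 0 0 0 0 0 0; -1 0 0 0 0 0 0"

```text
clock: 13.3
eef_pos: [481.1, -6.8, 97.2]
tool_rot: [-3.141, 0.0, 1.029]
force: [0.2, -0.0, -0.1]
width: 0.3
gripper_force: 0.0
```

move_arm --targets "-1 0 0 0.05 0 0 0; -1 0 0 0.05 0 0 0; -1 0 0 0 0 0 0; -1 0 0 0 0 0 0"

```text
clock: 13.63
eef_pos: [481.2, -6.7, 96.4]
tool_rot: [3.142, -0.0, 1.029]
force: [-0.8, 1.4, 3.7]
width: 0.2
gripper_force: 1.8
```

```bash
python3 - <<'E'
from h import *
a=shot("scene");s=read_state();print(s["eef_pos"],s["force"],s["torque"])
g=a["color"].astype(int);print([int(np.where((g[215:275,c,0]>170))[0].max()+215) for c in (268,280,300,320)])
b=shot("wrist");q=np.load("box.npy")
A=cv2.resize(a["color"][170:280,235:345],(440,440),interpolation=cv2.INTER_CUBIC);B=cv2.resize(b["color"][100:340,170:430],(360,332));B=np.vstack([B,np.zeros((108,360,3),np.uint8)])
cv2.imwrite("pics/m5.png",np.hstack([A,B])[:,:,::-1])
E
```

```text
[481.14973418  -6.77519347  96.40130957] [-0.4532924   1.50842362  4.23144575] [-0.00163792  0.18602237 -0.09499481]
[258, 257, 254, 252]
```

Force of 4 N at z = 96.4: the lid is on its seal, so shut fingertips touch the lid top at z ≈ 97. Next I'll lift, open and go above the wing.

```bash
python3 - <<'E'
from h import *
plan([(481.1,-6.8,172,58.7,3),(505.9,-84.9,172,58.7,4)],g=1)
E
```

```text
1 -0 -0 -2.52 0 -0 0.08; 1 -0 -0 -2.52 0 -0.01 0.08; 1 -0.01 -0 -2.52 0 -0 0.08; 1 -1.35 1.54 0 0 -0 0; 1 -1.34 1.55 0 0 -0 0
1 -1.35 1.54 0 0 -0 0; 1 -1.34 1.54 0 0 -0 0
[505.9 -84.9 172. ] [180.   -0.   58.7]
```

move_arm --targets "-1 0 0 -2.5 0 0 0; 1 0 0 -2.5 0 0 0.1; 1 0 0 -2.5 0 0 0.1; 1 -1.35 1.55 0 0 0 0; 1 -1.35 1.55 0 0 0 0"

```text
clock: 14.15
eef_pos: [494.8, -44.9, 172.4]
tool_rot: [3.14, -0.002, 1.029]
force: [0.1, 0.6, 0.2]
width: 48.4
gripper_force: 0.0
```

move_arm --targets "1 -1.35 1.55 0 0 0 0; 1 -1.35 1.5 0 0 0 0; 1 0 0 0 0 0 0; 1 0 0 0 0 0 0; 1 0 0 0 0 0 0"

```text
clock: 14.57
eef_pos: [505.2, -84.0, 170.9]
tool_rot: [-3.14, -0.0, 1.026]
force: [-0.5, 0.3, -0.0]
width: 85.3
gripper_force: 0.0
```

```bash
python3 - <<'E'
from h import *
import pickle
b=shot("wrist");s=read_state();print(s["eef_pos"],s["tool_rot"],s["force"],s["width"]);q=np.load("box.npy")
im=cv2.resize(b["color"][150:340,150:410],None,fx=3,fy=3,interpolation=cv2.INTER_CUBIC);cv2.imwrite("pics/w2.png",im[:,:,::-1])
p=q[:3];F=lambda P:((proj(b,P)[0]-[150,150])*3).round(0)
w=lidpt(p,0,142,0,47);T=Tbox(p)[:3,:3];d=T@[-np.cos(np.radians(70)),-np.sin(np.radians(70)),0]
print("wing top c/tip/tail",F(w),F(w+23*d),F(w-23*d),"disc",F(lidpt(p,0,142,0,20)))
e=np.array(s["eef_pos"]);print("axis",[F(e+[0,0,h]) for h in (0,30,50)])
pickle.dump((b,s),open("w2.pkl","wb"))
E
```

```text
[505.2636933  -83.64772683 170.87260568] [-3.14023280e+00 -2.40807107e-04  1.02644439e+00] [-0.02422271  0.28478285  0.11760628] 85.4586286026705
wing top c/tip/tail [397. 278.] [397. 376.] [398. 172.] disc [397. 235.]
axis [array([391., 291.]), array([391., 359.]), array([390., 421.])]
```

View pics/w2.png

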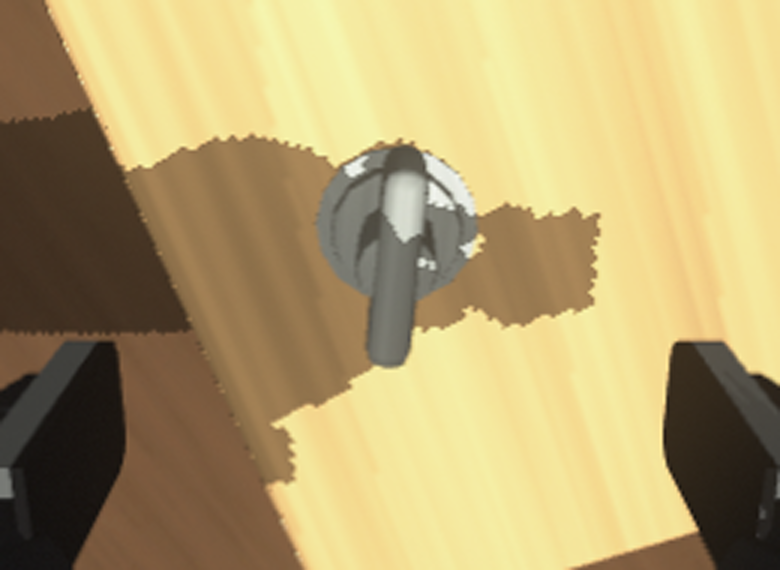

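The wing top runs (404,172)–(390,345), centred at (397,263), about 4.6° clockwise of the tool's x. The fingers straddle it, their middle at column 393. I'll shift +1 mm in x and y, turn 4.5° and go down to z ≈ 108.

move_arm --targets "1 0.1 0.1 1.5 0 0 4.5; 1 0 0 1.5 0 0 0; 1 0 0 1.5 0 0 0; 1 0 0 1.2 0 0 0; 1 0 0 0.6 0 0 0"

```text
clock: 15.03
eef_pos: [506.0, -82.8, 106.8]
tool_rot: [-3.139, 0.001, 0.949]
force: [-1.2, 0.5, -0.4]
width: 85.5
gripper_force: 0.0
```

move_arm --targets "-1 0 0 0 0 0 0; -1 0 0 0 0 0 0; -1 0 0 0 0 0 0; -1 0 0 0 0 0 0; -1 0 0 0 0 0 0"

```text
clock: 15.45
eef_pos: [507.5, -84.5, 108.9]
tool_rot: [3.141, -0.001, 0.947]
force: [-0.7, -0.0, -0.5]
width: 25.5
gripper_force: 0.0
```

move_arm --targets "-1 0 0 0 0 0 0; -1 0 0 0 0 0 0; -1 0 0 0 0 0 0"

```text
clock: 15.7
eef_pos: [506.3, -83.8, 108.7]
tool_rot: [-3.14, -0.001, 0.947]
force: [-3.4, 1.0, 5.8]
width: 9.1
gripper_force: 60.0
```

```bash
python3 - <<'E'
from h import *
s=read_state();print({k:np.round(s[k],3) for k in("eef_pos","tool_rot","force","torque","width","gripper_force")})
E
```

```text
{'eef_pos': array([506.291, -83.814, 108.664]), 'tool_rot': array([-3.14e+00, -1.00e-03,  9.47e-01]), 'force': array([-3.404,  0.952,  5.786]), 'torque': array([0.285, 0.499, 0.002]), 'width': np.float64(9.059), 'gripper_force': np.float64(60.017)}
```

move_arm --targets "-1 0 0 0.06 0 0 0; -1 0 0 0 0 0 5; -1 0 0 0 0 0 0; -1 0 0 0 0 0 0"

```text
clock: 16.03
eef_pos: [506.5, -83.9, 108.5]
tool_rot: [-3.14, -0.001, 0.859]
force: [-3.6, 2.9, 9.6]
width: 8.6
gripper_force: 60.7
```

```bash
cat > st.py <<'E'
from h import *
s=read_state();print({k:np.round(s[k],3).tolist() for k in("clock","eef_pos","tool_rot","force","torque","width")})
E
python3 st.py
```

```text
{'clock': 16.033, 'eef_pos': [506.48, -83.948, 108.494], 'tool_rot': [-3.14, -0.001, 0.859], 'force': [-3.62, 2.948, 9.629], 'torque': [0.347, 0.668, -0.062], 'width': 8.574}
```

move_arm --targets "-1 0 0 0 0 0 5; -1 0 0 0 0 0 0; -1 0 0 0 0 0 0"

```text
clock: 16.28
eef_pos: [506.6, -84.1, 108.5]
tool_rot: [-3.14, -0.001, 0.772]
force: [-3.3, 2.0, 9.2]
width: 9.0
gripper_force: 60.7
```

```bash
python3 st.py
```

```text
{'clock': 16.283, 'eef_pos': [506.569, -84.056, 108.499], 'tool_rot': [-3.14, -0.001, 0.772], 'force': [-3.281, 2.027, 9.214], 'torque': [0.317, 0.642, -0.01], 'width': 8.96}
```

move_arm --targets "-1 0 0 0.06 0 0 0; -1 0 0 0 0 0 4; -1 0 0 0 0 0 0; -1 0 0 0 0 0 0"

```text
clock: 16.62
eef_pos: [506.7, -84.2, 108.3]
tool_rot: [-3.14, -0.001, 0.702]
force: [-4.5, 1.6, 12.8]
width: 8.9
gripper_force: 61.1
```

```bash
python3 st.py
```

```text
{'clock': 16.617, 'eef_pos': [506.66, -84.181, 108.261], 'tool_rot': [-3.14, -0.001, 0.702], 'force': [-4.521, 1.63, 12.782], 'torque': [0.305, 0.85, -0.029], 'width': 8.861}
```

move_arm --targets "-1 0 0 0 0 0 4; -1 0 0 0 0 0 0; -1 0 0 0 0 0 0"

```text
clock: 16.87
eef_pos: [506.8, -84.3, 108.3]
tool_rot: [-3.141, -0.001, 0.632]
force: [-4.2, 1.7, 12.3]
width: 8.6
gripper_force: 61.1
```

```bash
python3 st.py
```

```text
{'clock': 16.867, 'eef_pos': [506.771, -84.326, 108.293], 'tool_rot': [-3.141, -0.001, 0.632], 'force': [-4.192, 1.739, 12.288], 'torque': [0.246, 0.814, -0.055], 'width': 8.633}
```

move_arm --targets "-1 0 0 0 0 0 4; -1 0 0 0 0 0 0; -1 0 0 0 0 0 0"

```text
clock: 17.12
eef_pos: [506.8, -84.4, 108.3]
tool_rot: [-3.141, -0.001, 0.562]
force: [-2.8, 1.3, 11.8]
width: 8.5
gripper_force: 61.1
```

```bash
python3 st.py
```

```text
{'clock': 17.117, 'eef_pos': [506.839, -84.423, 108.306], 'tool_rot': [-3.141, -0.001, 0.562], 'force': [-2.817, 1.328, 11.794], 'torque': [0.219, 0.815, -0.011], 'width': 8.474}
```

move_arm --targets "-1 0 0 0 0 0 4; -1 0 0 0 0 0 0; -1 0 0 0 0 0 0"

```text
clock: 17.37
eef_pos: [506.9, -84.6, 108.3]
tool_rot: [-3.141, -0.001, 0.492]
force: [-4.8, 1.0, 12.3]
width: 8.8
gripper_force: 61.1
```

```bash
python3 st.py
```

```text
{'clock': 17.367, 'eef_pos': [506.936, -84.554, 108.322], 'tool_rot': [-3.141, -0.001, 0.492], 'force': [-4.829, 0.957, 12.304], 'torque': [0.127, 0.764, -0.071], 'width': 8.801}
```

move_arm --targets "-1 0 0 -0.1 0 0 0; -1 0 0 -0.1 0 0 0; -1 0 0 0 0 0 0; -1 0 0 0 0 0 0"

```text
clock: 17.7
eef_pos: [506.9, -84.6, 109.0]
tool_rot: [-3.142, 0.0, 0.493]
force: [-1.2, 1.0, -0.2]
width: 8.9
gripper_force: 59.5
```

```bash
python3 st.py
```

```text
{'clock': 17.7, 'eef_pos': [506.91, -84.618, 108.972], 'tool_rot': [-3.142, 0.0, 0.493], 'force': [-1.199, 1.013, -0.246], 'torque': [-0.079, 0.062, -0.048], 'width': 8.898}
```

move_arm --targets "-1 0 0 0 0 0 4; -1 0 0 0 0 0 0; -1 0 0 0 0 0 0"

```text
clock: 17.95
eef_pos: [506.9, -84.7, 108.7]
tool_rot: [3.141, 0.001, 0.424]
force: [-1.5, -1.3, -4.3]
width: 8.9
gripper_force: 59.0
```

```bash
python3 st.py
```

```text
{'clock': 17.95, 'eef_pos': [506.906, -84.711, 108.743], 'tool_rot': [3.141, 0.001, 0.424], 'force': [-1.487, -1.262, -4.308], 'torque': [-0.255, -0.162, -0.078], 'width': 8.886}
```

move_arm --targets "-1 0 0 0.08 0 0 0; -1 0 0 0 0 0 0; -1 0 0 0 0 0 0; -1 0 0 0 0 0 0"

```text
clock: 18.28
eef_pos: [507.0, -84.7, 108.5]
tool_rot: [-3.142, -0.0, 0.424]
force: [-2.4, -0.7, 4.7]
width: 8.7
gripper_force: 60.2
```

```bash
python3 st.py; sed -i 's/^s=read.*/L=[]\nfor _ in range(4): cams.get_image("wrist"); s=read_state(); L.append([*s["force"],*s["torque"]])\nprint(np.mean(L,0).round(3),np.std(L,0).round(3),s["eef_pos"].round(2),s["tool_rot"].round(3))/' st.py; python3 st.py
```

```text
{'clock': 18.283, 'eef_pos': [506.951, -84.701, 108.522], 'tool_rot': [-3.142, -0.0, 0.424], 'force': [-2.4, -0.712, 4.707], 'torque': [-0.195, 0.394, -0.002], 'width': 8.707}
[-3.448 -0.696  4.676 -0.244  0.474 -0.008] [0.375 0.406 0.408 0.029 0.051 0.02 ] [506.94 -84.68 108.48] [-3.142  0.     0.423]
```

move_arm --targets "-1 0 0 -0.03 0 0 4; -1 0 0 0 0 0 0; -1 0 0 0 0 0 0"

```text
clock: 18.73
eef_pos: [506.9, -84.8, 108.4]
tool_rot: [3.141, 0.001, 0.354]
force: [-1.9, -2.9, -0.5]
width: 8.7
gripper_force: 59.7
```

```bash
python3 st.py
```

```text
[-2.314 -2.577 -0.8   -0.583  0.183 -0.023] [0.716 0.397 0.696 0.073 0.027 0.038] [506.93 -84.84 108.41] [3.141 0.    0.354]
```

move_arm --targets "-1 0 0 0.02 0 0 1.5; -1 0 0 0 0 0 1.5"

```text
clock: 19.1
eef_pos: [506.9, -84.9, 108.3]
tool_rot: [3.141, 0.0, 0.3]
force: [-2.4, -4.4, -1.2]
width: 8.8
gripper_force: 59.7
```

```bash
python3 -c "
from h import *
s=read_state();print(s['force'].round(2),s['torque'].round(3),s['tool_rot'])"; python3 st.py
```

```text
[-2.4  -4.43 -1.17] [-0.932  0.19   0.359] [3.14109685e+00 4.33281090e-04 2.99812497e-01]
[-2.9   -3.91  -0.676 -0.857  0.253  0.167] [0.478 0.513 0.435 0.069 0.009 0.07 ] [506.92 -84.9  108.28] [3.141 0.    0.301]
```

move_arm --targets "-1 0 0 0 0 0 0.5"

```text
clock: 19.38
eef_pos: [506.9, -84.9, 108.3]
tool_rot: [3.141, 0.0, 0.292]
force: [-3.4, -3.7, -0.8]
width: 8.9
gripper_force: 59.6
```

```bash
python3 -c "
from h import *
s=read_state();print(s['force'].round(2),s['torque'].round(3),s['tool_rot'])"; python3 st.py
```

```text
[-3.42 -3.73 -0.76] [-1.013  0.236  0.236] [3.14099915e+00 3.43358696e-04 2.92206414e-01]
[-3.286 -4.467 -0.678 -1.029  0.28   0.241] [0.354 0.277 0.344 0.033 0.021 0.014] [506.92 -84.93 108.29] [3.141 0.    0.292]
```

Torque is 0.24–0.36 N m with almost no vertical load, so it's snug. I'll release and lift away.

move_arm --targets "1 0 0 0 0 0 0; 1 0 0 0 0 0 0; 1 0 0 0 0 0 0; 1 0 0 0 0 0 0; 1 0 0 0 0 0 0"

```text
clock: 20.0
eef_pos: [507.5, -83.9, 108.4]
tool_rot: [-3.141, -0.001, 0.293]
force: [0.7, -0.6, -0.6]
width: 68.7
gripper_force: 0.0
```

move_arm --targets "1 0 0 -1.5 0 0 0; 1 0 0 -2.5 0 0 0; 1 0 0 -3 0 0 0; 1 0 0 -3 0 0 0; 1 0 0 0 0 0 0"

```text
clock: 20.42
eef_pos: [510.4, -85.9, 213.2]
tool_rot: [3.138, -0.008, 0.292]
force: [1.3, -0.2, -0.6]
width: 85.3
gripper_force: 0.0
```

```bash
python3 - <<'E'
from h import *
import pickle
b=shot("wrist");s=read_state();print(s["eef_pos"],s["force"],s["width"])
p=np.load("box.npy")[:3]
# wing direction: dark/grey (low saturation) pixels near wing top
hsv=cv2.cvtColor(b["color"],cv2.COLOR_RGB2HSV);m=((hsv[...,1]<70)).astype(np.uint8)
c=proj(b,lidpt(p,0,142,0,40))[0].round().astype(int);k=np.zeros_like(m);cv2.circle(k,tuple(int(v) for v in c),32,1,-1)
ys,xs=np.nonzero(m&k);print(c,len(xs),cv2.fitLine(np.c_[xs,ys].astype(np.float32),cv2.DIST_L2,0,.01,.01).ravel())
w=lidpt(p,0,142,0,47)
for W in (0.4,.6,.8,1.): 
    a=np.radians(250)-W+p[2];d=np.array([np.cos(a),np.sin(a),0]);v=np.diff(proj(b,[w-20*d,w+20*d]),axis=0)[0];print(W,(v/np.linalg.norm(v)).round(2))
E
```

```text
[509.25425846 -84.97409857 210.98333417] [-0.35190788 -0.2578596  -1.06462839] 85.30926994571095
[279 224] 1740 [2.2447325e-02 9.9974805e-01 2.7843161e+02 2.1684770e+02]
0.4 [0.34 0.94]
0.6 [0.14 0.99]
0.8 [-0.07  1.  ]
1.0 [-0.28  0.96]
```

The knob has stayed at about 0.72 rad after release and the gripper is clear, so I'm handing in.

```bash
python3 -c "
from cell import order
print(order.finish_job())"
```

```text
the job is handed in; nothing more can be done
None
```

The lid is shut on its seal and the wing knob is turned to about 0.72 rad, where the tongue draws the lid down; I released it, lifted clear and handed the job in. I took the tongue force (8 to 22 N wanted) to be in range from a knob torque of 0.24–0.36 N m, but could not measure it directly; no verdict came back, and I did not re-check the other objects on the table.

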